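# Reset the fan controller under its push-latch cover

### The arm

A 6-joint arm with a two-finger parallel gripper is mounted at the origin on a cart in front of the work surface, level with it; the furniture and walls round the work are solid. World frame = base frame: x ahead of the robot, y to its left, z up, the work surface at z = 0. Lengths are in mm, angles in rad, forces in N, time in s.
With the tool pointing down it reaches from about 350 to 925 mm from the base axis. Payload 6.4 kg.
Tool frame: the origin (TCP) lies at the very end of the fingers, on their centre line; the grasp point (between the pads) lies 19 mm behind it; z points along the fingers, y is the line along which they close (so a half turn about z gives the same grasp; the last joint's range is limited). The gripper opens to 85 mm and grips with 20 to 120 N. Pads are 22 mm wide; open, the fingers measure 114 mm over their backs; the gripper's body (76 mm by 85 mm) begins 54 mm behind the grasp point. The pads swing forward as they close: fully open they stand 13 mm farther back than shut.
Start: joints at [1.134, 0.245, 1.558, -0, 1.339, -0.174], TCP at [168.857, 627.695, 231.29] pointing down, gripper open.
Joint ranges: [-3.13, 3.13], [-1.02, 2.26], [0.13, 2.54], [-0.95, 4.09], [0.21, 2.88], [-2.74, 2.74]. Speed limits (rad/s): [2.57, 2.57, 3.14, 3.14, 3.14, 3.14].

### API

Orientations are given as a unit quaternion [x, y, z, w].
In Python, from rig import readout, cams, r gives the robot as it stands.
- The arm moves only by the shell command python3 -m handwheel 'ROWS' [OPENING] [FORCE]. ROWS is JSON, one flat list of numbers, 4 for each row, row after row: the shift along the tool's x, y, z in mm, then the turn about the tool's z in rad. In form: [dx, dy, dz, spin, dx, dy, dz, spin, ...]. A call has 1 to 8 rows; each row shifts and turns the commanded pose from where the row before left it, along the tool's axes as they then stand; what a row does not reach is not made up. A row lasts 1/8 s, in which the tool goes at most 62.5 mm and 10.7 degrees, less where a joint would pass 70% of its speed; a pose out of reach is approached as far as the arm can. A call with a gripper value outside its range is refused whole. OPENING is the finger opening in mm, from 0 to 85.4, set as the call begins (- or left out, the last holds). The fingers move at their own pace and stop on an object; FORCE is the grip in N (left out, the last holds). Time passes only in rows, so rows that do not move let the fingers close. It gives the time, the measured TCP pose, the force, the opening and the grip force at its end, in the units of the state.
- readout.observe(): the state, without advancing time (a new reading comes with each control period).
- cams.snapshot(name): name is "side" or "top"; returns (picture, depth): 420x560x3 uint8, red, green, blue; 420x560 float32, mm along the optical axis (not along the pixel's ray), 0 where there is no reading.
- cams.camera_model(name): a dict with "fov_y" (degrees; the focal length in pixels is half the picture's height over the tangent of half this angle, whatever the lens; pixels are square), "cx", "cy" (the principal point, pixels), "dist" ([k1, k2, p1, p2, k3] as OpenCV has them; the pictures are not rectified), "xyz" and "orientation" of the camera in the world. Camera axes: x right, y down, z forward; pixel columns grow to the right and rows downward; lengths in mm; the calibration is good to about 2 mm. A picture is of the moment at which its call begins. camera_model takes no time and is no camera call.
- r.job_done(): hands the job in; it is judged then, once.
The state is a dict: "time": time; "joint_positions": joint angles; "joint_velocities": joint speeds; "tau": joint torques, N m; "ee_pos": TCP position; "tcp_rot": TCP orientation; "force": force on the tool from outside, world axes, zero at the start; "wrist_torque": the same for the moment, N m; "width": finger opening in mm; "finger_force": force on a finger pad.
Only numpy, scipy, OpenCV 4.12 (cv2) and the standard library are available. Lean on these libraries where they do the work, as an engineer would, in place of code of your own. Each camera call takes 0.05 s, during which the arm holds its last target. There are 200 camera calls.

### The job

The grey fan control box on the worktop has a white push-latch cover: press the cover down with the fingertips and let go so that it pops open, then push the green button under it right down, leaving the red button alone. Finally press the cover down again until it latches shut, and come away. Only press with the fingers, do not grip or lift anything, and leave the beaker, the small grey flask and the marker where they are.

Things in the scene. Friction and masses are not known exactly. Their poses are not given: they have to be found in the camera images.
- vent_box: grey control box fixed to the worktop, 132 x 136 mm and 44 mm high (79 mm at its rear hinge block, 81 mm over the closed cover). Origin under the box on the worktop, 70 mm behind its front and 62 mm before its rear; its x axis points from the front (side facing the robot, with a small orange lamp) to the rear hinge, its y axis to the left, z up.
- cover (a joint): angle (rad) of the white cover about its rear hinge: 0 latched shut, level; 1.2 popped fully open, leaning back, front edge up; hard stop at -0.075. Push-push latch: pressed from 0 to below -0.055 and let go, a spring swings it to 1.2 in about 1 s; pressed from open to below -0.055 and let go, it stays at 0. Takes about 2 to 3 N at the front edge, more nearer the hinge.
- cover_spot (a point): point to press: on the upper face of the white cover, on its flat blue patch near the middle of the front edge, 95 mm from the hinge line; moves with the cover. The cover is 124 mm wide, 112 mm from hinge to front edge, 5 mm thick, with a 12 mm skirt. Site axes: x from front edge to hinge, y left, z out of the upper face.
- cover_hinge (a point): middle of the cover's hinge line, 78 mm above the worktop at the rear of the box; the line runs along the box's y axis. The cover's upper face lies 3 mm above it when shut. Open, the free edge is about 40 mm in front of the hinge line and 104 mm above it.
- green_key_top (a point): middle of the top of the green round button (24 mm across), 66 mm above the worktop in the bay under the cover, 34 mm in front of the box's origin and 30 mm to its left or right (varies). It lies 44 mm in front of the open cover's free edge: lean the tool a little back toward the robot so that the gripper clears the cover. Pressed straight down.
- green_key (a joint): travel of the green button (m): 0 up, 0.006 right down, where it takes 5 N; it springs back.
- red_key_top (a point): middle of the top of the red round push button, alike, 60 mm beside the green one.
- red_key (a joint): travel of the red button (m): 0 up, 0.006 right down. Not to be pressed.
- beaker: glass beaker, 52 mm across and 66 mm high, standing loose left of the box; origin under its middle.
- flask: small pale grey steel flask, 34 mm across and 75 mm high, standing loose right of the box; origin under its middle.
- marker: white and blue felt marker, 128 mm long, 12 mm thick, lying loose in front of the box along its own y axis; origin under its middle.
Things that resemble listed ones, but are neither listed nor needed, are in the scene too. Several things have the shape of the vent_box; the one meant has the colours described above.

How it is judged:
By the outcome, as a careful person would: the job done as asked, in the order asked, and still so for the second after the job is handed in, with the robot touching nothing.
It also fails if it takes over 51 s, if anything falls off the work surface, if the arm or the gripper's body presses on something with over 40 N, if the wrist force passes 120 N, or if a joint passes its speed limit or range.

## Working session

There is one attempt and no reset: what is moved stays moved. The work goes in short steps, Python scripts to look and compute and a shell command to move; the robot and the scene stay as the last step left them, time stands still between calls to the robot, and variables do not carry over. Pictures are saved under pics/ and viewed, at most 10 in all, crops included, and the job is handed in when it is done.

```bash
ls; mkdir -p pics; cat > h.py <<'E'
import numpy as np, cv2
from scipy.spatial.transform import Rotation as R
from rig import readout, cams, r
def K(n):
    m=cams.camera_model(n); f=210/np.tan(np.radians(m["fov_y"])/2)
    return np.array([[f,0,m["cx"]],[0,f,m["cy"]],[0,0,1.]]),np.array(m["dist"],float),R.from_quat(m["orientation"]).as_matrix(),np.array(m["xyz"],float)
def cloud(n,depth):
    k,d,Rm,t=K(n); v,u=np.mgrid[0:420,0:560]
    p=cv2.undistortPoints(np.stack([u,v],-1).reshape(-1,1,2).astype(float),k,d).reshape(420,560,2)
    c=np.dstack([p,np.ones((420,560))])*depth[...,None]
    return c@Rm.T+t
def onplane(n,uv,z):
    k,d,Rm,t=K(n); p=cv2.undistortPoints(np.array(uv,float).reshape(-1,1,2),k,d).reshape(-1,2)
    w=np.c_[p,np.ones(len(p))]@Rm.T
    return t+w*((z-t[2])/w[:,2])[:,None]
E
python3 - <<'E'
from h import *
s=readout.observe();print({k:np.round(v,3).tolist() for k,v in s.items()})
for n in("side","top"):
    im,d=cams.snapshot(n);np.savez(f"pics/{n}0.npz",im=im,d=d);cv2.imwrite(f"pics/{n}0.png",im[...,::-1]);print(cams.camera_model(n))
E
```

```text
pics
{'time': 0.0, 'joint_positions': [1.134, 0.246, 1.559, 0.0, 1.339, -0.174], 'joint_velocities': [-0.001, -0.001, 0.001, -0.0, 0.003, -0.002], 'tau': [-0.002, -42.95, -32.613, -0.0, 0.005, 0.0], 'ee_pos': [168.635, 627.167, 230.183], 'tcp_rot': [0.131, 0.991, -0.001, -0.0], 'force': [0.122, -0.57, 0.382], 'wrist_torque': [0.008, -0.009, -0.012], 'finger_force': 0.0, 'width': 85.624}
{'fov_y': 50.14428351831231, 'cx': 272.04363422084737, 'cy': 208.15718882375492, 'dist': array([-0.11596298,  0.        ,  0.        ,  0.        ,  0.        ]), 'xyz': array([ 445.19864797, -795.56569097,  543.70546873]), 'orientation': array([ 0.88368347, -0.02880334,  0.02819905, -0.46634612])}
{'fov_y': 54.89770191318901, 'cx': 279.17543743614647, 'cy': 211.70059100279784, 'dist': array([-0.08488445,  0.        ,  0.        ,  0.        ,  0.        ]), 'xyz': array([436.24371008, -99.38636285, 941.07411569]), 'orientation': array([-0.70283468,  0.70911427, -0.03837905,  0.04132094])}
```

View pics/top0.png

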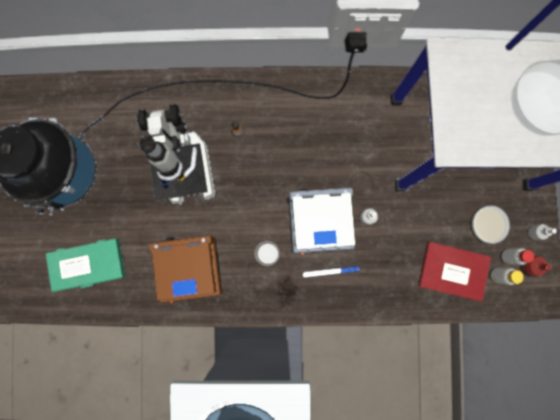

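View pics/side0.png

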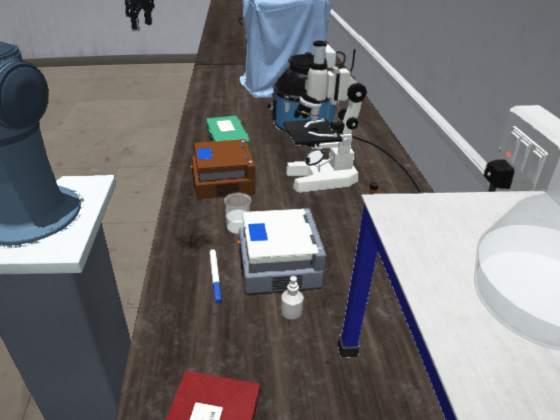

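The top view shows two boxes of the right shape. One is brown with a brown cover at (185,268). The other is grey with a white cover at (322,220), with its blue patch at (325,237), a beaker on its left (267,253), a flask on its right (370,216) and a marker in front (331,271). The grey and white one fits the description. I'll confirm it in a crop and measure.

```bash
cat > m.py <<'E'
from h import *
a=np.load("pics/top0.npz");im,d=a["im"],a["d"]
P=cloud("top",d)
cv2.imwrite("pics/crop.png",cv2.resize(im[170:300,230:400],None,fx=4,fy=4,interpolation=cv2.INTER_CUBIC)[...,::-1])
hsv=cv2.cvtColor(im,cv2.COLOR_RGB2HSV)
roi=np.zeros((420,560),bool);roi[180:258,284:360]=1
blue=roi&(hsv[...,0]>105)&(hsv[...,0]<130)&(hsv[...,1]>150)
v,u=np.nonzero(blue);print("blue n",len(u),u.mean(),v.mean(),"depth pt",np.median(P[blue],0),"ray z81",onplane("top",[[u.mean(),v.mean()]],81))
white=roi&(hsv[...,1]<40)&(hsv[...,2]>190)
n,l,st,c=cv2.connectedComponentsWithStats(((white|blue)).astype(np.uint8));i=1+np.argmax(st[1:,4]);print(st[i])
cn=max(cv2.findContours((l==i).astype(np.uint8),0,2)[0],key=cv2.contourArea)
rc=cv2.boxPoints(cv2.minAreaRect(cn));w=onplane("top",rc,81);print("cover corners",rc.round(1).tolist(),w.round(1).tolist(),np.linalg.norm(np.diff(w,axis=0),axis=1))
box=roi&(P[...,2]>30)&(P[...,2]<120)&(d>0)
cn=max(cv2.findContours(box.astype(np.uint8),0,2)[0],key=cv2.contourArea)
rc=cv2.boxPoints(cv2.minAreaRect(cn));print("box rect z~44",onplane("top",rc,44).round(1).tolist())
print("cover top z",np.median(P[white][:,2]))
for nm,(x0,x1,y0,y1) in dict(beaker=(252,283,238,270),flask=(360,380,205,227),marker=(300,362,262,282)).items():
    q=P[y0:y1,x0:x1].reshape(-1,3);q=q[(q[:,2]>6)&(q[:,2]<150)];print(nm,len(q),q.min(0).round(),q.max(0).round()) if len(q) else print(nm,"none")
q=P[:,425:560].reshape(-1,3);q=q[q[:,2]>150];print("shelf",np.percentile(q,[2,50,98],axis=0).round())
a=np.load("pics/side0.npz");im,d=a["im"],a["d"];P=cloud("side",d);hsv=cv2.cvtColor(im,cv2.COLOR_RGB2HSV)
b=(hsv[...,0]>105)&(hsv[...,0]<130)&(hsv[...,1]>150);b[:215]=0;b[250:]=0;b[:,:240]=0;b[:,280:]=0
v,u=np.nonzero(b);print("side blue",u.mean(),v.mean(),np.median(P[b],0),onplane("side",[[u.mean(),v.mean()]],81))
E
python3 m.py
```

```text
blue n 219 324.47945205479454 237.2283105022831 depth pt [ 478.45491152 -191.51407378   81.95832128] ray z81 [[ 478.12289741 -192.14130647   81.        ]]
[ 292  190   63   60 2781]
cover corners [[291.70001220703125, 193.39999389648438], [350.1000061035156, 188.89999389648438], [354.5, 245.3000030517578], [296.1000061035156, 249.8000030517578]] [[573.0, -123.6, 81.0], [581.8, -249.9, 81.0], [460.4, -255.8, 81.0], [452.1, -131.3, 81.0]] [126.62389574 121.57199008 124.71312745]
box rect z~44 [[587.8, -119.4, 44.0], [592.5, -258.3, 44.0], [450.4, -260.2, 44.0], [446.1, -123.6, 44.0]]
cover top z 80.85305905928021
beaker 451 [420. -93.  12.] [472. -43.  69.]
flask 211 [ 511. -315.    6.] [ 543. -282.   76.]
marker 257 [ 393. -276.    6.] [ 415. -151.   15.]
shelf [[ 591. -655.  165.]
 [ 729. -491.  266.]
 [ 910. -369.  373.]]
side blue 257.2089552238806 231.80223880597015 [ 477.26222087 -191.76892608   82.1503172 ] [[ 477.51824824 -189.94559341   81.        ]]
```

View pics/crop.png

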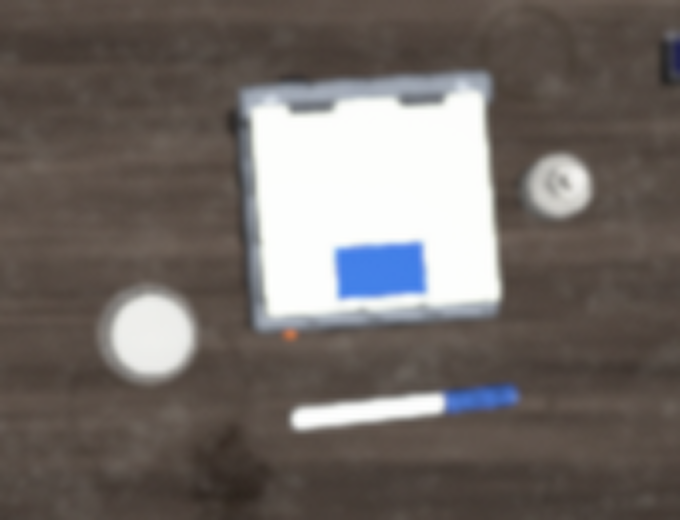

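The crop confirms the grey body, white cover, blue patch and orange lamp at the front left. Measured: spot ≈ (478,−191,81), which both views and the depth agree on, box yaw ≈ 0.064. The hinge is then at ≈ (573,−185) and the origin at ≈ (523,−188). First I'll turn the tool and cross over with the fingers shut.

```bash
python3 -m handwheel '[0,0,0,-0.16,0,0,0,-0.167,-42,-45,0,0,-42,-45,0,0,-42,-45,0,0,-42,-45,0,0,-42,-45,0,0,-42,-45,0,0]' 0 20
python3 - <<'E'
from h import *
P=cloud("top",np.load("pics/top0.npz")["d"])[:, :300].reshape(-1,3)
q=P[(P[:,2]>120)&(P[:,1]<400)&(P[:,1]>-100)&(P[:,0]>300)];print(q.min(0),q.max(0))
E
```

```text
time: 1.1
ee_pos: [438.6, 372.7, 231.0]
tcp_rot: [-0.032, 0.999, -0.0, -0.0]
force: [0.5, 0.4, 0.3]
width: 0.1
finger_force: 0.0
[436.24371008 -99.96231241 120.0777643 ] [912.91859288 399.9716672  941.07411569]
```

```bash
python3 -m handwheel '[0,-60,0,0,0,-60,0,0,0,-60,0,0,0,-60,0,0,0,-60,0,0,0,-60,0,0,0,-60,0,0,0,-60,0,0]'
python3 -m handwheel '[-3,-60,0,0,0,-25,30,0,0,0,50,0,0,0,40,0,0,0,15,0,0,0,0,0]'
```

```text
time: 2.1
ee_pos: [468.0, -106.5, 231.1]
tcp_rot: [-0.032, 0.999, 0.0, 0.0]
force: [0.2, 0.7, 0.5]
width: 0.2
finger_force: 0.0
time: 2.85
ee_pos: [476.6, -188.9, 95.9]
tcp_rot: [-0.032, 0.999, 0.0, -0.001]
force: [0.4, -0.3, 0.4]
width: 0.1
finger_force: 0.0
```

```bash
python3 -m handwheel '[0,0,8,0,0,0,6,0,0,0,4,0,0,0,0,0]'; python3 -m handwheel '[0,0,1,0,0,0,0,0]'
```

```text
time: 3.35
ee_pos: [477.2, -189.4, 78.6]
tcp_rot: [-0.032, 0.999, -0.0, 0.0]
force: [0.2, 1.0, 2.4]
width: 0.2
finger_force: 1.1
time: 3.6
ee_pos: [477.2, -189.4, 77.6]
tcp_rot: [-0.032, 0.999, -0.0, 0.0]
force: [0.7, 0.2, 2.4]
width: -0.2
finger_force: 1.1
```

```bash
python3 -m handwheel '[0,0,1.5,0,0,0,0,0]';python3 -m handwheel '[0,0,1,0,0,0,0,0]'; python3 -m handwheel '[0,0,1,0,0,0,0,0]'
```

```text
time: 3.85
ee_pos: [477.2, -189.4, 75.9]
tcp_rot: [-0.032, 0.999, -0.0, 0.0]
force: [0.8, -1.4, 2.2]
width: -0.2
finger_force: 1.1
time: 4.1
ee_pos: [477.1, -189.4, 74.9]
tcp_rot: [-0.032, 0.999, -0.0, 0.0]
force: [0.6, 0.2, 2.0]
width: 0.2
finger_force: 1.1
time: 4.35
ee_pos: [477.3, -189.4, 74.4]
tcp_rot: [-0.032, 0.999, -0.0, 0.0]
force: [0.3, 0.2, 6.4]
width: 0.2
finger_force: 3.0
```

The force rise at z = 74.4 is the hard stop. Let go, up and back.

```bash
python3 -m handwheel '[10,0,-50,0,20,0,-58,0,40,0,-45,0,55,0,0,0,0,0,0,0,0,0,0,0,0,0,0,0,0,0,0,0]'; python3 -m handwheel '[0,0,0,0,0,0,0,0]'
python3 - <<'E'
from h import *
for n in("side","top"):
    im,d=cams.snapshot(n);np.savez(f"pics/{n}1.npz",im=im,d=d)
    if n=="side": a=cv2.resize(im[150:330,170:350],(400,400),interpolation=2)
    else: b=cv2.resize(im[150:300,250:400],(400,400),interpolation=2)
cv2.imwrite("pics/one.png",np.hstack([a,b])[...,::-1])
E
```

```text
time: 5.35
ee_pos: [352.7, -197.1, 226.4]
tcp_rot: [-0.033, 0.999, 0.001, -0.0]
force: [0.7, -0.4, 0.4]
width: -0.0
finger_force: 0.0
time: 5.6
ee_pos: [352.3, -197.2, 226.7]
tcp_rot: [-0.032, 0.999, 0.0, -0.0]
force: [0.2, 0.0, 0.8]
width: 0.2
finger_force: 0.0
```

View pics/one.png

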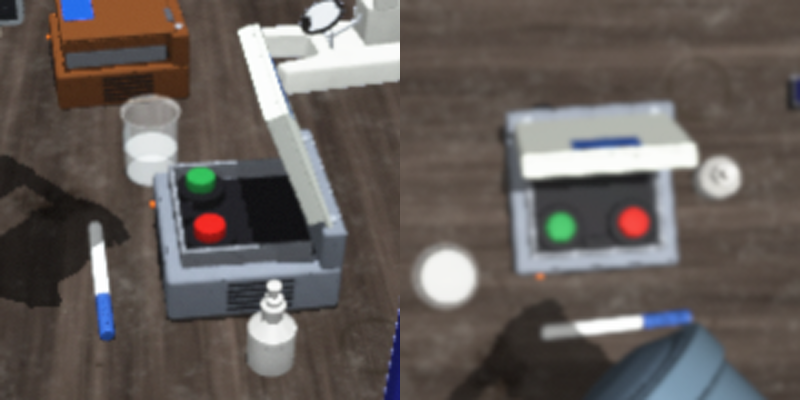

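The cover is open. The green button is on the left at panel (561,227) in the top view and the red one is to its right at (634,222). The bay has clear walls around the buttons. Now to locate them.

```bash
python3 - <<'E'
from h import *
for n,roi in(("side",(225,280,240,275)),("top",(225,245,300,345))):
    a=np.load(f"pics/{n}1.npz");im,P=a["im"],cloud(n,a["d"]);hsv=cv2.cvtColor(im,cv2.COLOR_RGB2HSV)
    m=np.zeros((420,560),bool);m[210:275,240:360]=1
    for c,(lo,hi) in dict(green=(50,80),red=(0,6)).items():
        k=m&(hsv[...,0]>=lo)&(hsv[...,0]<=hi)&(hsv[...,1]>140)&(hsv[...,2]>90)
        nn,l,st,ce=cv2.connectedComponentsWithStats(k.astype(np.uint8));i=1+np.argmax(st[1:,4])
        q=P[l==i];q=q[q[:,2]>62];print(n,c,st[i],ce[i],onplane(n,[ce[i]],66).round(1),np.median(q,0).round(1),(np.ptp(q,axis=0)).round(1))
    if n=="top":
        q=P[195:225,290:365].reshape(-1,3);q=q[(q[:,2]>150)&(q[:,2]<200)];print("cover edge",q.min(0),q.max(0), q[q[:,2]>170].min(0))
E
```

```text
side green [254 226  13  10 109] [259.8440367  230.26605505] [[ 483.4 -166.1   66. ]] [ 484.  -163.7   65.4] [21.4 21.8  5.4]
side red [257 246  15  13 161] [263.91925466 251.96273292] [[ 486.9 -225.7   66. ]] [ 487.8 -223.6   65.4] [ 54.  585.3 481.5]
top green [305 230  10  10  79] [309.70886076 234.70886076] [[ 484.6 -161.8   66. ]] [ 484.1 -162.4   65.7] [19.6 19.7  6.2]
top red [332 227  12  12 109] [337.32110092 232.86238532] [[ 488.  -221.8   66. ]] [ 487.9 -222.7   65.4] [21.7 20.   6.6]
cover edge [ 515.74524841 -250.53067123  150.12060568] [ 547.91698434 -127.52475692  184.99159771] [ 515.74524841 -250.53067123  170.03319074]
```

Green ≈ (484.5,−162.5,66), red 60 mm to its right, both matching the description. The open cover's skirt reaches toward the robot to x ≈ 516, only about 31 mm behind the button. The body's half-width is 38 mm and rows can't tilt the tool. So I'll turn the tool a quarter turn, open the fingers partway along the box's x axis, and press with the rear finger only. That puts the body nearer the robot and clear of the cover.

```bash
python3 - <<'E'
from h import *
print(np.round(readout.observe()["joint_positions"],2))
E
```

```text
[-0.79 -0.38  2.16 -0.    1.36 -2.43]
```

```bash
python3 -m handwheel '[0,0,0,0.175,0,0,0,0.175,0,0,0,0.175,0,0,0,0.175,0,0,0,0.175,0,0,0,0.175,0,0,0,0.175,0,0,0,0.175]' 44 20
python3 -m handwheel '[0,0,0,0.171,13,50,0,0,13,55,0,0,0,0,50,0,0,0,50,0,0,0,30,0,0,0,0,0,0,0,0,0]'
python3 - <<'E'
from h import *
for n in("side","top"):
    im,d=cams.snapshot(n)
    if n=="side": a=cv2.resize(im[130:310,170:350],(400,400),interpolation=2)
    else: b=cv2.resize(im[150:300,250:400],(400,400),interpolation=2)
cv2.imwrite("pics/two.png",np.hstack([a,b])[...,::-1])
E
```

```text
time: 6.7
ee_pos: [352.2, -197.3, 226.8]
tcp_rot: [0.622, 0.783, -0.0, 0.0]
force: [0.2, 0.2, -0.1]
width: 43.7
finger_force: 0.0
time: 7.7
ee_pos: [454.1, -164.2, 96.2]
tcp_rot: [0.684, 0.729, -0.001, -0.002]
force: [-6.0, 0.8, -0.8]
width: 44.1
finger_force: 0.0
```

View pics/two.png

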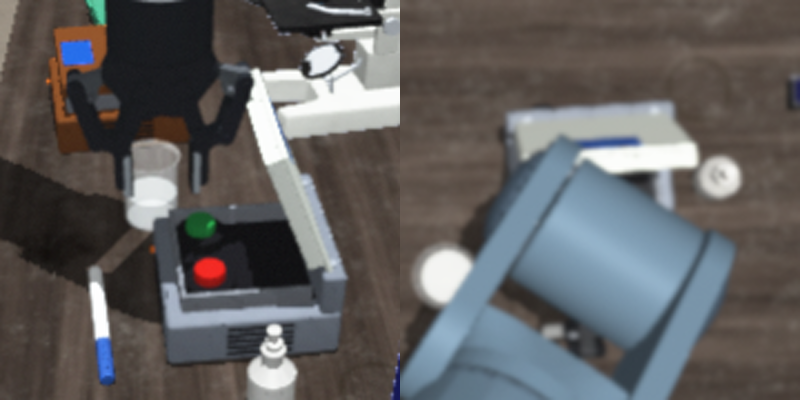

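The knuckle of the open gripper is pressing the cover (−6 N in x), so this pose won't do. I'll back off, turn back with the fingers shut, and press with the pad set about 13 mm toward the robot from the button's centre. Then the body's 38 mm half-width clears the skirt.

```bash
python3 -m handwheel '[0,-40,0,0,0,0,-60,0,0,0,-60,-0.175,0,0,0,-0.175,0,0,0,-0.175,0,0,0,-0.175,0,0,0,-0.175,0,0,0,-0.175]' 0 20
python3 -m handwheel '[0,0,0,-0.175,0,0,0,-0.175,0,0,0,-0.171,-28,0,0,0,-28,1,20,0,0,0,50,0,0,0,50,0,0,0,0,0]'
```

```text
time: 8.8
ee_pos: [416.2, -167.6, 218.4]
tcp_rot: [0.224, 0.975, -0.001, 0.002]
force: [0.1, -0.3, 0.4]
width: 0.1
finger_force: 0.0
time: 9.8
ee_pos: [469.2, -161.2, 94.3]
tcp_rot: [-0.032, 0.999, 0.002, -0.003]
force: [-0.0, 0.0, 0.3]
width: -0.0
finger_force: 0.0
```

```bash
python3 -m handwheel '[0,0,14,0,0,0,10,0,0,0,0,0]'
python3 - <<'E'
from h import *
im,d=cams.snapshot("side")
cv2.imwrite("pics/three.png",cv2.resize(im[130:290,190:350],(600,600),interpolation=2)[...,::-1])
E
```

```text
time: 10.18
ee_pos: [471.3, -162.7, 73.1]
tcp_rot: [-0.032, 0.999, -0.0, 0.0]
force: [0.3, -0.1, 0.0]
width: -0.2
finger_force: 0.0
```

View pics/three.png

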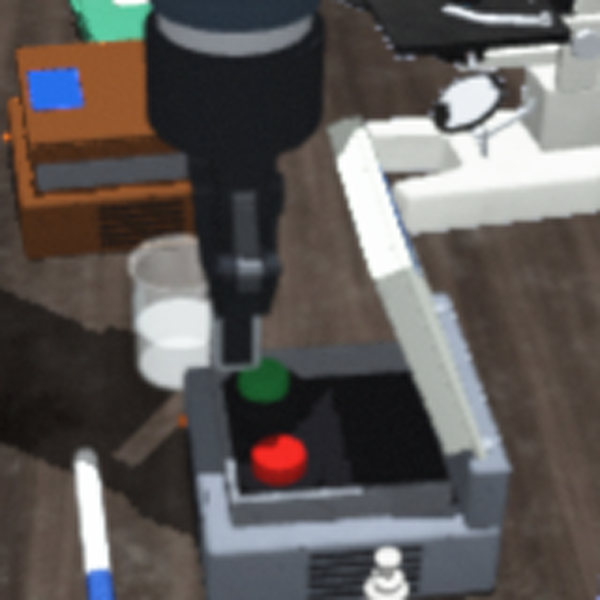

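The pad is over the front part of the green button, and the body clears the cover. Shift 3 mm rearward and press.

```bash
python3 -m handwheel '[-3,0,4,0,0,0,4,0,0,0,0,0]'; python3 -m handwheel '[0,0,3,0,0,0,0,0]';python3 -m handwheel '[0,0,1.5,0,0,0,0,0]'
```

```text
time: 10.6
ee_pos: [474.6, -162.6, 65.0]
tcp_rot: [-0.032, 0.999, -0.0, 0.0]
force: [0.7, -0.1, 1.9]
width: 0.1
finger_force: 1.0
time: 10.85
ee_pos: [474.6, -162.6, 62.1]
tcp_rot: [-0.032, 0.999, -0.0, 0.001]
force: [1.0, -0.6, 2.8]
width: -0.2
finger_force: 1.8
time: 11.1
ee_pos: [474.6, -162.6, 60.6]
tcp_rot: [-0.032, 0.999, -0.0, 0.001]
force: [1.5, 1.2, 4.1]
width: -0.4
finger_force: 2.2
```

```bash
python3 -m handwheel '[0,0,1,0,0,0,0,0]';python3 -m handwheel '[0,0,1,0,0,0,0,0]'
```

```text
time: 11.35
ee_pos: [474.7, -162.6, 60.0]
tcp_rot: [-0.032, 0.999, -0.0, 0.0]
force: [0.3, 1.1, 7.5]
width: -0.1
finger_force: 3.9
time: 11.6
ee_pos: [474.7, -162.7, 59.8]
tcp_rot: [-0.032, 0.999, -0.0, 0.0]
force: [-2.5, 2.6, 14.4]
width: -0.2
finger_force: 7.4
```

The button bottomed at z ≈ 60 (no more travel, 14 N). Now come up, go over the open cover, and sweep it shut from behind along its arc.

```bash
python3 -m handwheel '[5,0,-10,0,10,0,-58,0,10,0,-58,0,0,-14,-45,0,-58,-14.6,0,0,-58,0,0,0,0,0,20,0,0,0,0,0]'; python3 -m handwheel '[0,0,20,0,0,0,14,0,0,0,0,0]'
python3 - <<'E'
from h import *
im,d=cams.snapshot("side");np.savez("pics/s4.npz",im=im,d=d)
cv2.imwrite("pics/four.png",cv2.resize(im[130:290,190:350],(600,600),interpolation=2)[...,::-1])
E
```

```text
time: 12.6
ee_pos: [564.4, -183.9, 205.5]
tcp_rot: [-0.032, 0.999, 0.002, -0.003]
force: [0.0, 0.8, -0.2]
width: 0.1
finger_force: 0.0
time: 12.98
ee_pos: [565.4, -184.6, 173.4]
tcp_rot: [-0.032, 0.999, 0.001, -0.001]
force: [1.2, -0.9, 0.8]
width: -0.1
finger_force: 0.0
```

View pics/four.png

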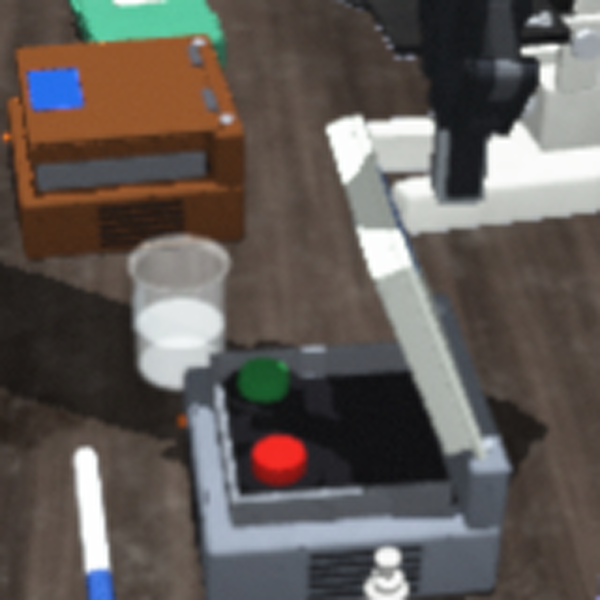

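The finger stands behind the cover, near the free edge and clear of it. Start the arc.

```bash
python3 -m handwheel '[8,0,0,0,7,0,1,0,9,0,4,0,9.5,0,4.6,0,8,0,6,0,8,0,6,0,0,0,0,0]'; python3 -m handwheel '[6.6,0,7.4,0,6.6,0,7.4,0,5,0,8.6,0,5,0,8.6,0,3.5,0,9.5,0,3,0,9.5,0,0,0,0,0]'
```

```text
time: 13.9
ee_pos: [516.4, -187.9, 152.8]
tcp_rot: [-0.032, 0.999, 0.001, -0.001]
force: [-0.3, 0.6, 1.7]
width: -0.2
finger_force: 0.4
time: 14.78
ee_pos: [487.1, -189.8, 101.6]
tcp_rot: [-0.032, 0.999, 0.001, -0.001]
force: [-1.0, 0.1, 1.9]
width: 0.1
finger_force: 0.9
```

Contact holds at about 2 N. Now press down past the latch point to the stop, as before (about z 74.5).

```bash
python3 -m handwheel '[4,0,8,0,4,0,8,0,1,0,6,0,0,0,2,0,0,0,0,0]'; python3 -m handwheel '[0,0,1.5,0,0,0,0,0]'; python3 -m handwheel '[0,0,1.5,0,0,0,0,0]'
```

```text
time: 15.4
ee_pos: [478.2, -190.6, 78.3]
tcp_rot: [-0.032, 0.999, 0.0, -0.001]
force: [-1.2, -1.4, 2.4]
width: -0.0
finger_force: 1.2
time: 15.65
ee_pos: [478.4, -190.6, 77.0]
tcp_rot: [-0.032, 0.999, 0.0, -0.0]
force: [-2.6, -0.2, 2.1]
width: -0.2
finger_force: 1.1
time: 15.9
ee_pos: [478.6, -190.6, 75.5]
tcp_rot: [-0.032, 0.999, 0.0, -0.0]
force: [-1.9, -0.6, 2.0]
width: 0.0
finger_force: 1.1
```

```bash
python3 -m handwheel '[0,0,1,0,0,0,0,0]'; python3 -m handwheel '[0,0,1,0,0,0,0,0]'
```

```text
time: 16.15
ee_pos: [478.7, -190.6, 74.6]
tcp_rot: [-0.032, 0.999, 0.0, -0.0]
force: [-2.2, 0.4, 2.8]
width: -0.1
finger_force: 1.2
time: 16.4
ee_pos: [478.8, -190.7, 74.5]
tcp_rot: [-0.032, 0.999, 0.0, -0.0]
force: [-4.4, 1.8, 8.0]
width: -0.1
finger_force: 4.5
```

At the stop again. Straight up and away, then look.

```bash
python3 -m handwheel '[0,0,-15,0,0,0,-40,0,20,0,-55,0,45,0,-40,0,50,0,0,0,0,0,0,0,0,0,0,0,0,0,0,0]';python3 -m handwheel '[0,0,0,0,0,0,0,0,0,0,0,0,0,0,0,0]'
python3 - <<'E'
from h import *
for n in("side","top"):
    im,d=cams.snapshot(n);P=cloud(n,d)
    if n=="side": a=cv2.resize(im[150:330,170:350],(400,400),interpolation=2)
    else:
        b=cv2.resize(im[150:300,250:400],(400,400),interpolation=2);print(np.median(P[200:225,300:345].reshape(-1,3),0))
        for nm,(x0,x1,y0,y1) in dict(beaker=(252,283,238,270),flask=(360,380,205,227)).items():
            q=P[y0:y1,x0:x1].reshape(-1,3);q=q[(q[:,2]>6)&(q[:,2]<150)];print(nm,q.min(0).round(),q.max(0).round())
cv2.imwrite("pics/five.png",np.hstack([a,b])[...,::-1])
E
```

```text
time: 17.4
ee_pos: [364.8, -198.1, 223.8]
tcp_rot: [-0.032, 0.999, 0.0, 0.0]
force: [-0.8, 0.1, -0.5]
width: 0.2
finger_force: 0.0
time: 17.9
ee_pos: [364.1, -198.1, 223.7]
tcp_rot: [-0.032, 0.999, 0.0, -0.0]
force: [-0.5, 0.9, -0.4]
width: -0.1
finger_force: 0.0
[ 525.36818067 -183.47487707  152.26020015]
beaker [420. -93.   8.] [472. -43.  70.]
flask [ 511. -316.    7.] [ 543. -282.   75.]
```

View pics/five.png

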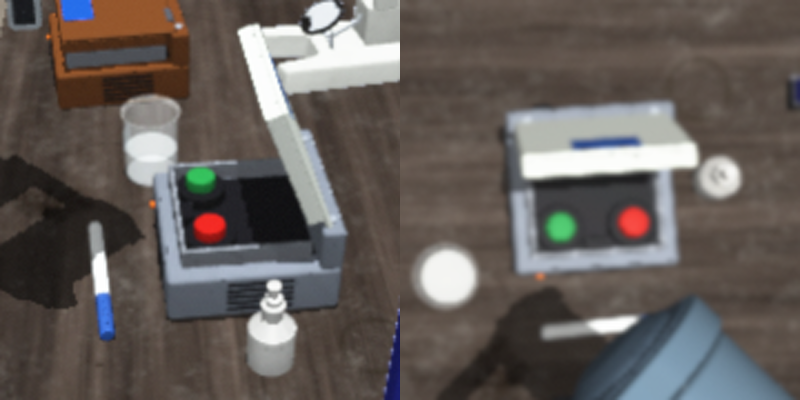

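The picture shows the cover popped open again: the white underside faces the robot and both buttons are visible. I paused near the −0.055 point while pressing, which may have toggled the latch twice. I'll close it again, push through that point in one go, then lift slowly with the finger still over the cover to feel whether it has latched.

```bash
python3 -m handwheel '[-51,0,0,0,-51,0,0,0,-51,0,0,0,-50.6,0,0,0,0,0,20,0,0,0,20,0,0,0,10,0,0,0,0,0]'
python3 -m handwheel '[8,0,0,0,7,0,1,0,9,0,4,0,9.5,0,4.6,0,8,0,6,0,8,0,6,0,0,0,0,0]'; python3 -m handwheel '[6.6,0,7.4,0,6.6,0,7.4,0,5,0,8.6,0,5,0,8.6,0,3.5,0,9.5,0,3,0,9.5,0,0,0,0,0]'
```

```text
time: 19.0
ee_pos: [565.9, -184.9, 172.5]
tcp_rot: [-0.032, 0.999, 0.001, -0.001]
force: [-0.2, 0.5, -0.4]
width: 0.2
finger_force: 0.0
time: 19.88
ee_pos: [516.8, -187.9, 151.1]
tcp_rot: [-0.032, 0.999, 0.001, -0.001]
force: [0.8, 1.2, -0.2]
width: 0.3
finger_force: 0.4
time: 20.75
ee_pos: [487.4, -189.8, 100.0]
tcp_rot: [-0.032, 0.999, 0.001, -0.001]
force: [-0.4, 0.6, 2.0]
width: 0.1
finger_force: 1.0
```

```bash
python3 -m handwheel '[5,0,8,0,4,0,8,0,0,0,0,0]'; python3 -m handwheel '[0,0,10.5,0,0,0,0,0,0,0,0,0]'; python3 -m handwheel '[0,0,-5,0,0,0,-3,0,0,0,0,0]';  python3 -m handwheel '[0,0,-3,0,0,0,0,0,0,0,0,0]'
```

```text
time: 21.12
ee_pos: [478.1, -190.3, 84.1]
tcp_rot: [-0.032, 0.999, 0.001, -0.001]
force: [-1.8, -0.2, 2.0]
width: 0.1
finger_force: 0.9
time: 21.5
ee_pos: [479.3, -190.9, 74.6]
tcp_rot: [-0.032, 0.999, -0.0, -0.0]
force: [-1.5, -0.0, 5.5]
width: 0.1
finger_force: 2.7
time: 21.88
ee_pos: [479.0, -190.5, 82.4]
tcp_rot: [-0.032, 0.999, 0.0, -0.0]
force: [-0.5, 0.1, 0.1]
width: -0.3
finger_force: 0.0
time: 22.25
ee_pos: [479.1, -190.6, 85.5]
tcp_rot: [-0.032, 0.999, 0.0, -0.0]
force: [0.1, 0.4, -0.0]
width: -0.1
finger_force: 0.0
```

Free at z = 82–85 with no push from the cover, so it has latched. Come away and check.

```bash
python3 -m handwheel '[0,0,-15,0,0,0,-40,0,20,0,-50,0,45,0,-35,0,50,0,0,0,0,0,0,0,0,0,0,0,0,0,0,0]';python3 -m handwheel '[0,0,0,0,0,0,0,0,0,0,0,0,0,0,0,0,0,0,0,0,0,0,0,0]'
python3 - <<'E'
from h import *
for n in("side","top"):
    im,d=cams.snapshot(n);P=cloud(n,d)
    if n=="side": a=cv2.resize(im[150:330,170:350],(400,400),interpolation=2)
    else:
        b=cv2.resize(im[150:300,250:400],(400,400),interpolation=2)
        c=P[200:240,302:345].reshape(-1,3);print(np.percentile(c[:,2],[5,50,95]))
cv2.imwrite("pics/six.png",np.hstack([a,b])[...,::-1])
E
```

```text
time: 23.25
ee_pos: [365.1, -198.1, 225.8]
tcp_rot: [-0.033, 0.999, 0.0, 0.0]
force: [0.1, 1.1, 0.6]
width: 0.3
finger_force: 0.0
time: 24.0
ee_pos: [364.4, -198.1, 225.6]
tcp_rot: [-0.032, 0.999, -0.0, 0.0]
force: [-0.2, 0.5, -0.2]
width: -0.2
finger_force: 0.0
[78.62160653 81.0682712  83.4660246 ]
```

View pics/six.png

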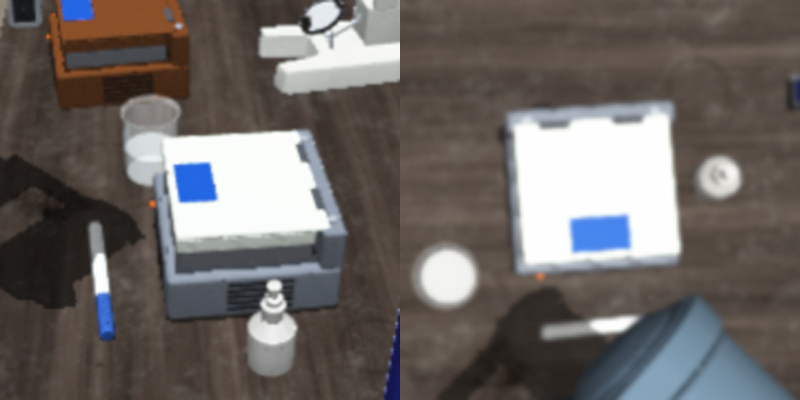

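The cover is shut and level at z ≈ 81, and the beaker, flask and marker are in place. Handing in.

```bash
python3 -c "
from rig import r
print(r.job_done())"
```

```text
the job is handed in; nothing more can be done
None
```

Job handed in at about 24 s: the cover was popped open, the green button pressed right down, red left alone, and the cover is latched shut with the arm clear and the beaker, flask and marker not moved; the first closing press popped open again (so I closed it a second time), and an early approach to the button touched the open cover at about 6 N.

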